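# Seat the ink bottle in the empty stand

### The arm

A 7-joint arm with a two-finger parallel gripper is mounted at the origin on the work surface. World frame = base frame: x ahead of the robot, y to its left, z up, the work surface at z = 0. Lengths are in m, angles in rad, forces in N, time in s.
With the tool pointing down it reaches from about 0.35 to 0.9 m from the base axis. Payload 19.9 kg.
Tool frame: the origin (TCP) lies between the finger pads; the fingertips stand 8 mm ahead of it and the grasp point (between the pads) lies 11 mm behind it (arm.nose_length is the distance from the TCP to the fingertips, in m); z points along the fingers, y is the line along which they close (so a half turn about z gives the same grasp; the last joint's range is limited). The gripper opens to 85 mm and grips with 20 to 120 N. Pads are 22 mm wide; open, the fingers measure 114 mm over their backs; the gripper's body (76 mm by 85 mm) begins 54 mm behind the grasp point. The pads swing forward as they close: fully open they stand 13 mm farther back than shut.
Start: joints at [-1.29, 0.417, -0.01, 1.614, 0.005, 1.111, -0.053], TCP at [0.198, 0.593, 0.239] pointing down, gripper open.
Joint ranges: [-2.81, 2.81], [-0.39, 2.02], [-1.27, 1.25], [0.06, 2.57], [-1.19, 4.33], [0.19, 2], [-2.82, 2.82]. Speed limits (rad/s): [1.89, 1.89, 2.39, 2.39, 3.01, 3.01, 3.01].

### API

Orientations are given as [roll, pitch, yaw] about the fixed x, y, z axes, in that order (R = Rz(yaw) Ry(pitch) Rx(roll)).
In Python, from bench import arm gives the robot as it stands. Calls block until the motion is done:
- arm.move_ptp(position, orientation): joint-space move of the TCP to a pose.
- arm.move_straight(position, ori=None, max_speed=0.15): straight line of the TCP; ori=None keeps the orientation; max_speed is the mean speed in m/s.
- arm.move_j(angles): joint-space move.
- arm.move_gripper(opening, squeeze=None): finger opening in m; squeeze is the grip in N (None keeps the last); returns when the fingers have stopped.
- arm.wait(seconds).
- arm.inverse_kinematics(position, orientation): joint angles nearest the present ones, or None.
- arm.state(): the state.
- arm.read_camera(name): name is "scene" or "top" or "wrist"; returns a dict with "image" (400x640x3 uint8, red, green, blue), "z_map" (400x640 float32, m along the optical axis (not along the pixel's ray), 0 where there is no reading), "camera_matrix" (3x3 intrinsics, pixels), "R" (3x3) and "t" (3): a world point X has camera coordinates R X + t; the wrist camera has in their place "T_tool_cam" (4x4, takes a point from camera to tool coordinates, whose origin is the TCP and whose axes are the flange's). Camera axes: x right, y down, z forward; pixel columns grow to the right and rows downward; lengths in m; the calibration is good to about 2 mm. A picture is of the moment at which its call begins: read the wrist's pose just before it.
A pose or a line that the arm cannot do raises arm.MotionError and nothing moves.
- arm.finish_job(): hands the job in; it is judged then, once.
The state is a dict: "time": time; "joint_pos": joint angles; "joint_velocities": joint speeds; "joint_torque": joint torques, N m; "ee_pos": TCP position; "tool_rot": TCP orientation; "wrist_force": force on the tool from outside, world axes, zero at the start; "ft_torque": the same for the moment, N m; "width": finger opening in m; "gripper_force": force on a finger pad.
Only numpy, scipy, OpenCV 4.12 (cv2) and the standard library are available. Lean on these libraries where they do the work, as an engineer would, in place of code of your own. Each camera call takes 0.05 s, during which the arm holds its last target. There are 200 camera calls.

### The job

Two of the three wooden bottle stands already hold an ink bottle. Take the matching ink bottle that stands on the drawing paper and lower it upright into the empty stand until you feel it rest on the bottom of the well, whose depth differs every time; only then let go, do not drop it or press hard. Leave the two seated bottles where they are.

Things in the scene. Friction and masses are not known exactly. Their poses are not given: they have to be found in the camera images.
- bottle: The ink bottle to be seated, upright on the white paper at the robot's left: amber glass with a paper label, 38 mm diameter up to 50 mm height, then a shoulder, and a rigid white cylindrical cap, 27 mm diameter, from 60 to 90 mm height (grip it here from above). 90 mm tall in all, 0.09 to 0.18 kg. Origin: centre of its underside, z up along the bottle.
- stand: The empty one of three like wooden stands in a row at the robot's right (which one varies): a fixed round beech cup, 74 mm outside (foot 94 mm), rim 66 mm high, round well of 54 mm diameter open at the top. Its flat firm cork floor lies at an unknown height, 22 to 48 mm above the stand's underside. Neighbours at least 110 mm away between centres. Origin: centre of underside, z up along the well.
- seated_1: An ink bottle of the same kind and size, already seated in another stand, its foot 30 mm above the board, its top at 120 mm; to be left alone. Origin: centre of its underside, z up.
- seated_2: An ink bottle of the same kind and size, already seated in the third stand, its foot 36 mm above the board, its top at 126 mm; to be left alone. Origin: centre of its underside, z up.
Things that resemble listed ones, but are neither listed nor needed, are in the scene too. Leave any pink or red look-alike of the bottle alone.

How it is judged:
On the way:
1. the bottle, still held by the fingers, rests on the bottom of the empty stand's well (horizontal distance between bottle and stand below 0.013 m and z of bottle in the frame of stand below 0.053 m and angle between bottle's own z axis and vertical below 0.175 rad and contact force between bottle and stand above 0.5 N and contact force between the fingers and bottle above 1 N), for 0.1 s.
At the end, for the whole second after the job is handed in: The bottle stands at rest and released on the floor of the empty stand's well: within 13 mm of the stand's axis, its foot less than 53 mm above the stand's underside, upright within 10 degrees; the two seated bottles are within 20 mm of where they stood (horizontal distance between bottle and stand below 0.013 m and z of bottle in the frame of stand below 0.053 m and angle between bottle's own z axis and vertical below 0.175 rad and distance of each of seated_1, seated_2 from where it was at the start of the episode below 0.02 m and linear speed of bottle below 0.02 m/s and contact force between the fingers and bottle below 0.1 N and contact force between bottle and stand above 0.3 N); the robot touches nothing.
It fails at once if the bottle is dropped (falls freely from more than about 5 mm) or knocked over (contact force between the fingers and bottle below 0.05 N and linear speed of bottle above 0.3 m/s).
It fails at once if the bottle is pressed hard (over 45 N) against the stand (contact force between bottle and stand above 45 N).
It fails at once if a seated bottle is shifted by more than 20 mm (distance of any of seated_1, seated_2 from where it was at the start of the episode above 0.02 m).
It also fails if it takes over 38 s, if anything falls off the work surface, if the arm or the gripper's body presses on something with over 40 N, if the wrist force passes 120 N, or if a joint passes its speed limit or range.

## Working session

There is one attempt and no reset: what is moved stays moved. The work goes in short steps, each a Python script; the robot and the scene stay as the last script left them, time stands still between calls to the robot, and variables do not carry over. Pictures are saved under pics/ and viewed, at most 10 in all, crops included, and the job is handed in when it is done.

```bash
mkdir -p pics; ls; python3 - <<'E'
from bench import arm
import cv2,numpy as np,pickle
d={n:arm.read_camera(n) for n in("scene","top")}
pickle.dump(d,open("v.pkl","wb"))
im=np.hstack([d[n]["image"] for n in d])
for n in d: cv2.imwrite(f"pics/{n}0.png",d[n]["image"][:,:,::-1]); print(n,d[n]["R"],d[n]["t"],d[n]["camera_matrix"])
s=arm.state();print(s)
E
```

```text
pics
scene [[-0.62285742  0.78228001  0.00930695]
 [ 0.54376907  0.44144482 -0.71375183]
 [-0.56246229 -0.43950479 -0.70033685]] [ 0.32971645 -0.24065209  1.51165665] [[453.60302876   0.         314.80966928]
 [  0.         453.60302876 195.14876528]
 [  0.           0.           1.        ]]
top [[ 0.02413514 -0.99960551  0.01436377]
 [-0.98155835 -0.02641993 -0.18932828]
 [ 0.18963308 -0.00952941 -0.98180878]] [-0.02281366  0.53466185  0.95690467] [[466.18453595   0.         321.3975645 ]
 [  0.         466.18453595 193.03392746]
 [  0.           0.           1.        ]]
{'time': 0.1, 'joint_pos': array([-1.29050798,  0.41792131, -0.01033229,  1.61411179,  0.00471401,
        1.11070233, -0.05302017]), 'joint_velocities': array([-0.00053527, -0.00156014, -0.00042362,  0.00110665, -0.00029562,
        0.00082818, -0.00013705]), 'joint_torque': array([ 1.79654733e-03, -8.65813851e+01,  6.80816732e-01, -4.35633016e+01,
        1.93297933e-02,  4.92161038e-03, -2.33147560e-06]), 'ee_pos': array([0.19756332, 0.59263147, 0.23871923]), 'tool_rot': array([-3.14047711e+00,  8.72797420e-05,  2.81982517e+00]), 'wrist_force': array([ 0.45366436, -0.67884257, -0.30730415]), 'ft_torque': array([-0.01938507, -0.00154341, -0.00055341]), 'gripper_force': 0.0, 'width': 0.08545564189788042}
```

View pics/scene0.png

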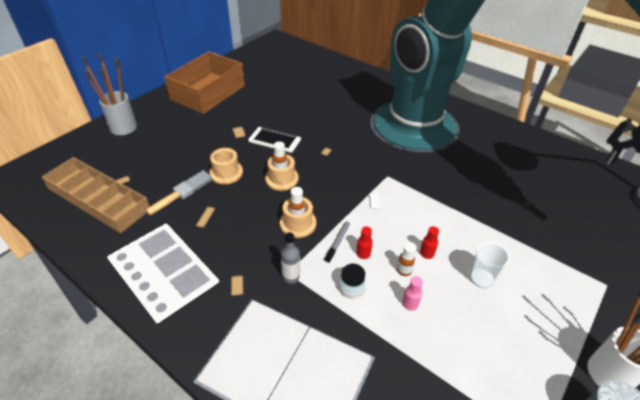

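View pics/top0.png

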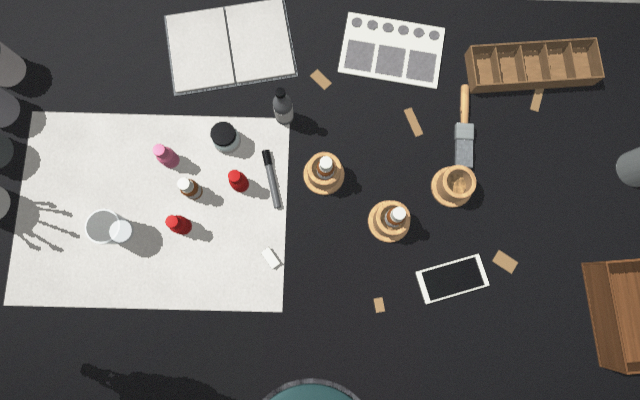

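The scene view shows the white-capped amber bottle on the paper at about (407,260), with red caps at (365,240) and (430,240) and a pink one at (413,293). In the top view it is at (188,187), red (237,180) and (178,224), pink (166,155). The empty stand is at top (455,185) and scene (225,165). The seated bottles are at top (324,172) and (390,220).

```bash
cat > h.py <<'E'
import numpy as np
def cloud(d,R=None,t=None):
    "world xyz per pixel; R,t camera->world"
    K=d["camera_matrix"];z=d["z_map"];v,u=np.mgrid[:z.shape[0],:z.shape[1]]
    P=np.stack([(u-K[0,2])/K[0,0]*z,(v-K[1,2])/K[1,1]*z,z],-1)
    if R is None: R=d["R"].T;t=-R@d["t"]
    P=P@R.T+t; P[z==0]=np.nan; return P
def ray(d,u,v,h,R=None,t=None):
    if R is None: R=d["R"].T;t=-R@d["t"]
    K=d["camera_matrix"];r=R@np.array([(u-K[0,2])/K[0,0],(v-K[1,2])/K[1,1],1]);return t+r*(h-t[2])/r[2]
def circ(p):
    A=np.c_[2*p,np.ones(len(p))];s=np.linalg.lstsq(A,(p**2).sum(1),rcond=None)[0]
    return s[:2],np.sqrt(s[2]+s[:2]@s[:2])
E
python3 - <<'E'
import pickle,numpy as np;from h import *
d=pickle.load(open("v.pkl","rb"))
T={"bottle":((188,187),.09),"red1":((237,175),.09),"red2":((174,222),.09),"pink":((160,150),.09),"s1":((326,163),.12),"s2":((398,214),.12),"empty":((458,180),.066)}
C={n:cloud(d[n]) for n in d}
for k,((u,v),h) in T.items():
    c=ray(d["top"],u,v,h); print(k,c.round(3))
    for n in C:
        P=C[n].reshape(-1,3);r=np.hypot(*(P[:,:2]-c[:2]).T);q=P[(r<.06)&(P[:,2]>.04)]
        top=q[(q[:,2]>q[:,2].max()-.012)]
        print("  ",n,len(q),"zmax",q[:,2].max().round(3),"top mid",((top.min(0)+top.max(0))/2).round(4),len(top))
        if k=="empty":
            m=q[(q[:,2]>.058)&(q[:,2]<.076)];print("   rim",circ(m[:,:2]),((m.min(0)+m.max(0))/2).round(4),m.mean(0))
E
```

```text
bottle [0.533 0.268 0.09 ]
   scene 326 zmax 0.092 top mid [0.5424 0.2827 0.0864] 106
   top 301 zmax 0.095 top mid [0.5395 0.2789 0.0888] 136
red1 [0.561 0.168 0.09 ]
   scene 288 zmax 0.091 top mid [0.5646 0.1779 0.0857] 102
   top 284 zmax 0.095 top mid [0.5594 0.1745 0.0892] 135
red2 [0.459 0.291 0.09 ]
   scene 288 zmax 0.092 top mid [0.4643 0.2997 0.0857] 100
   top 308 zmax 0.095 top mid [0.4594 0.2962 0.089 ] 139
pink [0.611 0.333 0.09 ]
   scene 353 zmax 0.092 top mid [0.6155 0.3399 0.0861] 132
   top 319 zmax 0.094 top mid [0.6109 0.3361 0.0883] 133
s1 [ 0.584 -0.016  0.12 ]
   scene 747 zmax 0.121 top mid [ 0.5907 -0.0119  0.1156] 87
   top 861 zmax 0.125 top mid [ 0.5849 -0.0163  0.1194] 136
s2 [ 0.483 -0.163  0.12 ]
   scene 628 zmax 0.128 top mid [ 0.4876 -0.1598  0.122 ] 68
   top 867 zmax 0.131 top mid [ 0.4838 -0.1629  0.125 ] 145
empty [ 0.569 -0.302  0.066]
   scene 439 zmax 0.067 top mid [ 0.5682 -0.2992  0.0614] 252
   rim (array([ 0.57001786, -0.29967487]), np.float64(0.03225275883934027)) [ 0.5682 -0.2992  0.0627] [ 0.57074015 -0.29913301  0.06281984]
   top 649 zmax 0.072 top mid [ 0.565  -0.3046  0.0662] 454
   rim (array([ 0.56446102, -0.30326434]), np.float64(0.032092282385128706)) [ 0.565  -0.3046  0.0651] [ 0.56443338 -0.30394372  0.06606844]
```

```bash
python3 - <<'E'
from bench import arm
import cv2,numpy as np;from h import *
from scipy.spatial.transform import Rotation as Ro
ori=[np.pi,0,2.79]
print(arm.inverse_kinematics([.54,.28,.2],ori), [ (y,arm.inverse_kinematics([.567,-.302,.2],[np.pi,0,y])) for y in(2.79,1.2,-.35)])
arm.move_ptp([.54,.28,.2],ori)
arm.move_gripper(.06)
s=arm.state();d=arm.read_camera("wrist")
T=np.eye(4);T[:3,:3]=Ro.from_euler("xyz",s["tool_rot"]).as_matrix();T[:3,3]=s["ee_pos"];print(s["ee_pos"],s["time"],s["width"],s["wrist_force"])
W=T@d["T_tool_cam"];print(W.round(3))
P=cloud(d,W[:3,:3],W[:3,3]);q=P.reshape(-1,3)
q=q[(np.hypot(*(q[:,:2]-[.54,.28]).T)<.035)&(q[:,2]>.083)&(q[:,2]<.1)]
print(len(q),np.median(q,0),((q.min(0)+q.max(0))/2))
m=(np.hypot(P[...,0]-.54,P[...,1]-.28)<.035)&(P[...,2]>.083)&(P[...,2]<.1)
im=d["image"].copy();c,_=cv2.findContours(m.astype(np.uint8),0,1)
if len(c):
    c=max(c,key=cv2.contourArea);(u,v),r=cv2.minEnclosingCircle(c);print(u,v,r,ray(d,u,v,.09,W[:3,:3],W[:3,3]));cv2.drawContours(im,[c],-1,(0,255,0),1)
cv2.imwrite("pics/w1.png",im[:,:,::-1])
E
```

```text
[-0.66253277  0.42954801  0.17456919  1.70128065 -0.08508551  1.01815428
  0.76040281] [(2.79, array([-0.06515417,  0.58307943,  0.72663923,  1.62409775, -0.42341527,
        1.09796187,  1.9948515 ])), (1.2, array([-0.1430108 ,  0.62953556,  0.85728152,  1.62658897, -0.51554978,
        1.12650177,  0.47625351])), (-0.35, array([-0.25658579,  0.74024702,  1.08144419,  1.62994571, -0.69206626,
        1.20239146, -0.9414201 ]))]
[0.53986721 0.28025927 0.20000826] 2.175 0.05976308706881532 [0.03385942 0.31244253 0.06297006]
[[ 0.345  0.892  0.29   0.466]
 [ 0.938 -0.328 -0.107  0.309]
 [-0.     0.31  -0.951  0.335]
 [ 0.     0.     0.     1.   ]]
663 [0.53938535 0.28122188 0.09022681] [0.54044769 0.28077609 0.08758781]
325.0 204.48214721679688 14.789702415466309 [0.53926476 0.28143052 0.09      ]
```

View pics/w1.png

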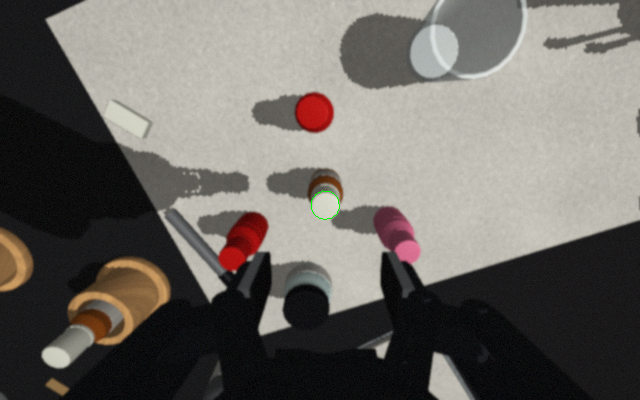

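The wrist view shows the white cap at (325,204), clear of the red look-alikes at (245,240) and (314,112) and the pink one at (395,235). The fingers will pass between them, so I'll grasp now.

```bash
python3 - <<'E'
from bench import arm
import cv2,numpy as np
p=[.5395,.281]
arm.move_straight([*p,.13]); arm.move_straight([*p,.067],max_speed=.08)
s=arm.state();f0=s["wrist_force"];print(s["ee_pos"],f0)
arm.move_gripper(.015,40)
s=arm.state();print(s["width"],s["gripper_force"],s["wrist_force"]-f0)
arm.move_straight([*p,.11],max_speed=.08);arm.wait(.2)
s=arm.state();print(s["width"],s["gripper_force"],s["wrist_force"]-f0)
arm.move_straight([*p,.21]);arm.wait(.2)
s=arm.state();print(s["time"],s["ee_pos"],s["width"],s["gripper_force"],s["wrist_force"]-f0)
E
```

```text
[0.53976608 0.28110988 0.06737802] [ 0.9358458  -0.22681016 -1.00308233]
0.026177698263852325 39.01528851769399 [-2.46389485 -0.87641481  6.84596745]
0.025830401364844293 39.328942603751784 [-1.39115598 -0.3882615   0.36031426]
6.075 [0.53918692 0.28082013 0.20908402] 0.025807736532295313 39.353837445087265 [-1.08572299  1.19486221 -0.77662773]
```

```bash
cat > look.py <<'E'
import cv2,numpy as np;from h import *
from scipy.spatial.transform import Rotation as Ro
def look(arm,name):
    s=arm.state();d=arm.read_camera("wrist")
    T=np.eye(4);T[:3,:3]=Ro.from_euler("xyz",s["tool_rot"]).as_matrix();T[:3,3]=s["ee_pos"]
    W=T@d["T_tool_cam"];cv2.imwrite(f"pics/{name}.png",d["image"][:,:,::-1])
    return s,T,d,W,cloud(d,W[:3,:3],W[:3,3])
E
python3 - <<'E'
from bench import arm
from look import *;import pickle
y=2.6;ori=[np.pi,0,y]
arm.move_straight([.5395,.281,.27])
arm.move_ptp([.567+.05*np.cos(y),-.302+.05*np.sin(y),.26],ori)
arm.wait(.3)
s,T,d,W,P=look(arm,"w2");print(s["time"],s["ee_pos"],s["tool_rot"],s["width"],s["wrist_force"])
pickle.dump((s,T,d,W),open("w2.pkl","wb"))
c=np.array([.567,-.302])
q=P.reshape(-1,3);r=np.hypot(*(q[:,:2]-c).T);m=q[(r<.055)&(q[:,2]>.06)&(q[:,2]<.072)]
print(len(m),circ(m[:,:2]),((m.min(0)+m.max(0))/2),m.min(0),m.max(0))
f=q[(r<.015)];print("floor z",np.percentile(f[:,2],[10,50,90]))
E
```

```text
8.9333 [ 0.52430692 -0.27593328  0.25997721] [ 3.14156537e+00 -3.92867894e-05  2.60048694e+00] 0.02617856198334256 [-0.18838457  0.24255979 -1.04066506]
568 (array([ 0.56630742, -0.30244024]), np.float64(0.033564652283512325)) [ 0.55905687 -0.30279094  0.06458391] [ 0.52959135 -0.33925477  0.0601672 ] [ 0.58852238 -0.2663271   0.06900062]Traceback (most recent call last):
  File "<stdin>", line 12, in <module>
    return _quantile_unchecked(
        a, q, axis, out, overwrite_input, method, keepdims, weights)
    return _ureduce(a,
                    func=_quantile_ureduce_func,
    ...<5 lines>...
                    overwrite_input=overwrite_input,
                    method=method)
    r = func(a, **kwargs)
    result = _quantile(arr,
                       quantiles=q,
    ...<2 lines>...
                       out=out,
                       weights=wgt)
    slices_having_nans = np.isnan(arr[-1, ...])
                                  ~~~^^^^^^^^^
IndexError: index -1 is out of bounds for axis 0 with size 0
```

View pics/w2.png

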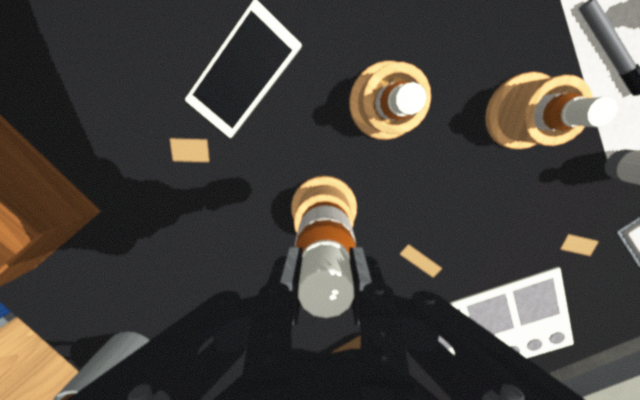

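The wrist view shows the held bottle upright at (327,270), hiding part of the empty stand at (325,205). I'll back off further for one unobstructed look at the rim.

```bash
python3 - <<'E'
from bench import arm
from look import *
y=2.6;o=np.array([np.cos(y),np.sin(y)]);c=np.array([.5665,-.302])
arm.move_straight([*(c+.12*o),.26],max_speed=.2)
arm.wait(.2)
s,T,d,W,P=look(arm,"w3");print(s["time"],s["ee_pos"])
q=P.reshape(-1,3);r=np.hypot(*(q[:,:2]-c).T);k=(r<.05)&(q[:,2]>.062)&(q[:,2]<.075);m=q[k]
print(len(m),circ(m[:,:2]),((m.min(0)+m.max(0))/2),m.min(0),m.max(0),np.median(m,0))
# well opening: hole contour inside the rim mask, cast onto rim plane
K=k.reshape(400,640).astype(np.uint8);cs,h=cv2.findContours(K,cv2.RETR_CCOMP,1)
for cc,hh in zip(cs,h[0]):
    if len(cc)>=20:
        pts=np.array([ray(d,u,v,.066,W[:3,:3],W[:3,3])[:2] for u,v in cc[:,0]]);print("hole" if hh[3]>=0 else "outer",len(cc),circ(pts))
f=q[r<.02];print("floor z",np.round(np.nanpercentile(f[:,2],[5,25,50,75]),3))
E
```

```text
9.6833 [ 0.46404552 -0.2404424   0.25986888]Traceback (most recent call last):
  File "<stdin>", line 8, in <module>
    return umr_minimum(a, axis, None, out, keepdims, initial, where)
ValueError: zero-size array to reduction operation minimum which has no identity
```

View pics/w3.png

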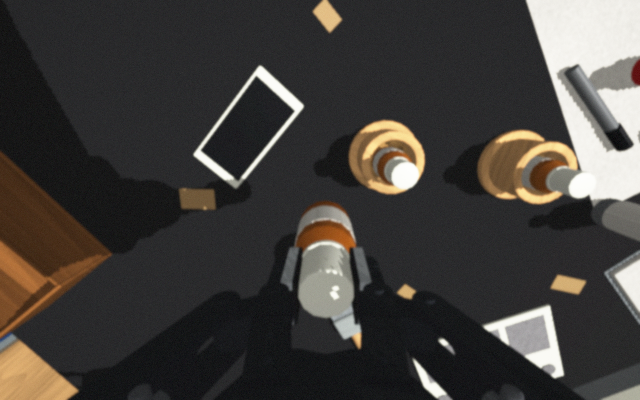

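The offset went the wrong way and the stand is now hidden behind the bottle at (327,250). Image up is +tool x, so I'll step to the other side.

```bash
python3 - <<'E'
from bench import arm
from look import *
y=2.6;o=np.array([np.cos(y),np.sin(y)]);c=np.array([.5665,-.302])
arm.move_straight([*(c-.06*o),.26],max_speed=.25)
arm.wait(.2)
s,T,d,W,P=look(arm,"w4");print(s["time"],s["ee_pos"])
q=P.reshape(-1,3);r=np.hypot(*(q[:,:2]-c).T);k=(r<.05)&(q[:,2]>.062)&(q[:,2]<.075);m=q[k]
print(len(m))
if len(m):
  print(circ(m[:,:2]),((m.min(0)+m.max(0))/2),m.min(0),m.max(0),np.median(m,0))
  K=k.reshape(400,640).astype(np.uint8);cs,h=cv2.findContours(K,cv2.RETR_CCOMP,cv2.CHAIN_APPROX_NONE)
  for cc,hh in zip(cs,h[0]):
    if len(cc)>=20:
        pts=np.array([ray(d,u,v,.066,W[:3,:3],W[:3,3])[:2] for u,v in cc[:,0]]);print("hole" if hh[3]>=0 else "outer",len(cc),circ(pts))
f=q[r<.02]
if len(f):print("floor z",np.round(np.nanpercentile(f[:,2],[5,25,50,75]),3))
E
```

```text
10.8 [ 0.61753671 -0.33240451  0.2605781 ]
1616
(array([ 0.56633407, -0.30285596]), np.float64(0.03194313686861964)) [ 0.56645792 -0.30299705  0.06572576] [ 0.5299059  -0.33952724  0.06215208] [ 0.60300994 -0.26646685  0.06929943] [ 0.56420718 -0.30155744  0.06618635]
outer 185 (array([ 0.56638154, -0.30289479]), np.float64(0.0360963751591311))
hole 138 (array([ 0.56634766, -0.30286861]), np.float64(0.027023805382860935))
floor z [0.027 0.028 0.028 0.029]
```

View pics/w4.png

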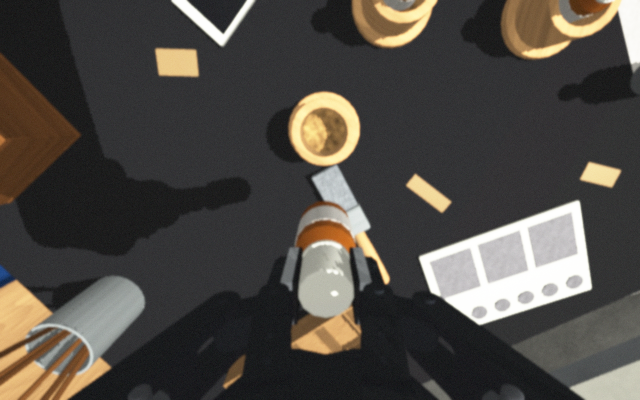

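The rim is fully visible at (324,128): well centre (0.566, −0.303), hole radius 27 mm, floor about 28 mm. Next is a guarded descent.

```bash
python3 - <<'E'
from bench import arm
import numpy as np
c=[.5663,-.3029]
arm.move_straight([*c,.26],max_speed=.2)
arm.move_straight([*c,.15],max_speed=.12)
arm.move_straight([*c,.108],max_speed=.06);arm.wait(.3)
F=lambda:np.mean([ (arm.wait(.02),arm.state()["wrist_force"])[1] for _ in range(3)],0)
f0=F();print("base",f0,arm.state()["ee_pos"],arm.state()["time"])
z=.108
while z>.078 and arm.state()["time"]<28:
    z-=.0008;arm.move_straight([*c,z],max_speed=.02)
    f=F()-f0
    if f[2]>1.5 or np.hypot(*f[:2])>4: print(round(z,4),f.round(2),arm.state()["time"])
    if f[2]>4 or np.hypot(*f[:2])>8: break
arm.wait(.3);s=arm.state();print(F()-f0,s["ee_pos"],s["tool_rot"],s["width"],s["gripper_force"],s["time"])
E
```

```text
base [ 0.31222715 -0.07306812 -1.50420655] [ 0.56636595 -0.30291567  0.10817424] 13.5667
0.0944 [-1.74  0.48 10.15] 18.6667
[-1.51645652  0.3490968  10.00031015] [ 0.56661597 -0.30318688  0.09509962] [3.14138288e+00 1.01495600e-03 2.59994189e+00] 0.025834826179287698 40.16576641093707 18.9667
```

It touched the floor at the expected height (28 mm) with 10 N. Releasing now.

```bash
python3 - <<'E'
from bench import arm
from look import *
c=[.5663,-.3029]
arm.move_gripper(.03,20);arm.move_gripper(.06);arm.wait(.2)
s=arm.state();print(s["width"],s["gripper_force"],s["wrist_force"],s["ee_pos"])
arm.move_straight([*c,.15],max_speed=.08);arm.move_straight([*c,.24]);arm.wait(.2)
s,T,d,W,P=look(arm,"w5");print(s["time"],s["wrist_force"])
q=P.reshape(-1,3);r=np.hypot(*(q[:,:2]-c).T);m=q[(r<.04)&(q[:,2]>.1)&(q[:,2]<.135)];print(len(m),(m.min(0)+m.max(0))/2,np.median(m,0),m[:,2].max())
E
```

```text
0.05981369738858883 0.0 [ 0.54234407 -0.17451322 -0.06353128] [ 0.56628515 -0.30293534  0.09440015]
21.625 [-0.53412848 -0.01335651  0.82113114]
671 [ 0.56678536 -0.3029786   0.10996086] [ 0.56528253 -0.30176099  0.11781671] 0.11972396889976833
```

View pics/w5.png

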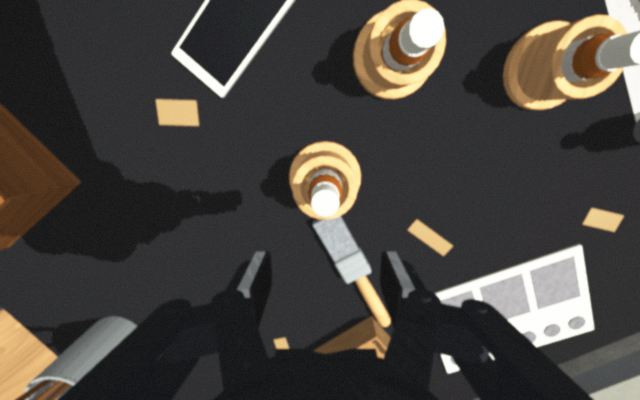

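The bottle stands upright and centred in its stand at (325,185), cap top at 118 mm. The gripper is clear and the seated bottles are undisturbed.

```bash
python3 -c "
from bench import arm
print(arm.finish_job())"
```

```text
the job is handed in; nothing more can be done
None
```

The ink bottle was lowered into the empty stand until it rested on the floor of the well (about 28 mm, 10 N contact), then released upright and centred within about 2 mm; the job is handed in, and `finish_job` gave no verdict.

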